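# Put the garlic away in the roll-top bin

## Robot

A 7-joint arm with a two-finger parallel gripper is mounted at the origin on a cart in front of the work surface, level with it; the furniture and walls round the work are solid. World frame = base frame: x ahead of the robot, y to its left, z up, the work surface at z = 0. Lengths are in m, angles in rad, forces in N, time in s.
With the tool pointing down it reaches from about 0.4 to 0.925 m from the base axis. Payload 4.1 kg.
Tool frame: the origin (TCP) lies at the very end of the fingers, on their centre line; the grasp point (between the pads) lies 19 mm behind it; z points along the fingers, y is the direction in which the jaws open and shut (so a half turn about z gives the same grasp; the last joint's range is limited). The gripper opens to 85 mm and grips with 20 to 120 N. Pads are 22 mm wide; open, the fingers measure 114 mm over their backs; the gripper's body (76 mm by 85 mm) begins 54 mm behind the grasp point. The pads swing forward as they close: fully open they stand 13 mm farther back than shut.
Start: joints at [-1.219, 0.398, 0.045, 1.537, -0.019, 1.207, -0.051], TCP at [0.283, 0.585, 0.231] pointing down, gripper open.
Joint ranges: [-2.82, 2.82], [-0.49, 2.23], [-1.37, 1.46], [0, 2.46], [-1.36, 4.5], [0.23, 2], [-2.94, 2.94]. Speed limits (rad/s): [2.57, 2.57, 3.14, 3.14, 3.14, 3.14, 3.14].

## Interface

Orientations are given as a rotation vector (axis times angle).
In Python, from station import get_state, read_camera, get_calibration, job_done gives the robot as it stands. The module is installed in compiled form; this text tells all that it offers.
- The arm moves only by the tool apply_moves, never from a script. Its argument "steps" is a list that holds one entry, the list of rows, each a list of 6 numbers: the shift along the tool's x, y, z scaled (see below), then the turn, a rotation vector about the tool's x, y, z scaled (see below). A call has 1 to 12 rows; each row is the pose to reach, as a shift and turn from the pose measured when the call began, along the tool's axes at that moment, turning the shorter way round; what a row does not reach only later rows make up. The controller multiplies each number of a shift by 0.15 m and each number of a turn by 180 degrees. A row lasts 1/8 s, in which the tool goes at most 62.5 mm and 10.7 degrees, less where a joint would pass 70% of its speed; a pose out of reach is approached as far as the arm can. A call with a number of a shift or a turn outside -1 to 1 is refused whole. A call with a gripper value outside its range is refused whole. "fingers" is the opening, from 0 (shut) to 1 (fully open), set as the call begins (left out, the last holds). The fingers move at their own pace and stop on an object; the grip force is fixed at half the most. Time passes only in rows, so rows that repeat a pose let the fingers close. It gives the time, the measured TCP pose, the force and the opening at its end, in the units of the state.
- get_state(): the state, without advancing time (a new reading comes with each control period).
- read_camera(name): name is "scene" or "top" or "wrist"; returns the picture (420x560x3 uint8, red, green, blue); there is no depth.
- get_calibration(name): a dict with "intrinsics" (3x3 intrinsics, pixels), "rvec" (rotation vector, rad) and "tvec" (3), from world to camera coordinates, as OpenCV has them; the wrist camera has in their place "hand_eye" (4x4, takes a point from camera to tool coordinates, whose origin is the TCP and whose axes are the flange's). Camera axes: x right, y down, z forward; pixel columns grow to the right and rows downward; lengths in m; the calibration is good to about 2 mm. A picture is of the moment at which its call begins: read the wrist's pose just before it. get_calibration takes no time and is no camera call.
- job_done(): hands the job in, once; it reports no verdict.
The state is a dict: "time_s": time; "q": joint angles; "qd": joint speeds; "tau": joint torques, N m; "tool_pos": TCP position; "tool_rot": TCP orientation; "ft_force": force on the tool from outside, world axes, zero at the start; "torque": the same for the moment, N m; "gripper_width": opening from 0.0 (shut) to 1.0 (fully open).
Only numpy, scipy, OpenCV 4.12 (cv2) and the standard library are available. Lean on these libraries where they do the work, as an engineer would, in place of code of your own. Each camera call takes 0.05 s, during which the arm holds its last target. There are 200 camera calls.

## Task

Roll the slatted cover of the roll-top bin all the way back, set the garlic bulb that lies on the chopping board gently down inside the bin (do not drop it in), and roll the cover fully shut again over it. Leave the mug, the yellow-capped spice jar, the salt mill and the dropper bottle standing where they are.

Things in the scene. Friction and masses are not known exactly. Their poses are not given: they have to be found in the camera images.
- bin: Roll-top bin, fixed: white front and rear, brown end cheeks, slatted wooden cover. 280 (x) x 260 (y) x 222 mm high. Origin: centre of its underside, on the worktop; its -x is its front, z up. Front wall at x = -127 mm, 79 mm high, 10 mm thick at its rail; a fixed hood covers the rear (x > 46 mm).
- bin_axis (a point): Middle of the axis of the cover's circular track: 80 mm above the bin's origin; the axis runs along the bin's y. The cover turns about it like a rigid curved shell of outer radius 129 mm.
- bin_place (a point): Clear place for the bulb on the inner floor, 60 mm in front of the bin's middle, 14 mm above the worktop. Inside, the bin measures 248 mm (x) by 244 mm (y). With the cover rolled back the mouth is open upwards from the front wall to 5 mm behind the bin's middle, and the handle stands 39 mm behind the middle, 247 mm above the worktop.
- cover (a joint): Angle of the roll cover about the track axis, rad: 0 = fully shut (leading edge on the front wall), 1.66 = end stop, rolled right back under the hood. It may start up to 0.35 open. It stays wherever it is left (stiff by friction: about 1 to 4 N at the handle).
- cover_handle (a point): Centre of the cover's handle: round dark steel bar, 10 mm thick, 120 mm long along the bin's y, a post at each end, 41 mm clear of the cover, free to pinch from above across the bar (it may pivot between them; tips reaching over 25 mm past the bar rub the cover half-way). From the bin's origin it lies at x = -171 cos(a), z = 80 + 171 sin(a) mm, a = 0.14 + cover.
- garlic_center (a point): Centre of the loose garlic bulb, 25 mm above its underside; the bulb is white-pink, round, 48 x 50 mm across and 51 mm high with a thin stalk tip, 17 to 34 g. It stands upright on the chopping board.
- board: Wooden chopping board, fixed, 250 x 360 mm, 22 mm thick; origin: centre of its underside.
- mug: White cup with a handle, loose, 60 x 87 x 50 mm high; origin: centre of its underside. To be left alone.
- jar: Spice jar with a yellow cap, loose, 45 mm across, 100 mm high; origin: centre of its underside. To be left alone.
- mill: Salt mill (clear body, grey top), loose, 44 mm across, 90 mm high; origin: centre of its underside. To be left alone.
- dropper: Brown dropper bottle with a black teat, loose, 33 mm across, 102 mm high; origin: centre of its underside. To be left alone.
Not all that is in view belongs to the job. Of the things like the part that bears garlic_center, leave any that is purple; of the rest the smaller one is meant.

How it is judged:
By the outcome, as a careful person would: the job done as asked, in the order asked, and still so for the second after the job is handed in, with the robot touching nothing.
It also fails if it takes over 72 s, if anything falls off the work surface, if the arm or the gripper's body presses on something with over 40 N, if the wrist force passes 120 N, or if a joint passes its speed limit or range.

## Working session

There is one attempt and no reset: what is moved stays moved. The work goes in short steps, Python scripts to look and compute and a tool call to move; the robot and the scene stay as the last step left them, time stands still between calls to the robot, and variables do not carry over. Pictures are saved under pics/ and viewed, on a budget of 10 in all, crops included, one or two more only if the job needs it, and the job is handed in when it is done.

Besides the shell and the picture viewer there is one more tool, called after "Request:" as name([rows], argument=value, ...), one row to a line, values as JSON. apply_moves: Moves the arm, as the interface text tells. Its arguments: {"type":"object","properties":{"steps":{"type":"array"},"fingers":{"type":"number"}},"required":["steps"]}

```bash
mkdir -p pics
python3 - <<'E'
from station import *
import cv2,numpy as np
s=get_state();print({k:np.round(v,3).tolist() for k,v in s.items()})
for n in("scene","top"):
    cv2.imwrite(f"pics/{n}0.png",read_camera(n)[:,:,::-1]);c=get_calibration(n);print(n,{k:np.round(v,4).tolist() for k,v in c.items()})
print(get_calibration("wrist"))
E
```

```text
{'time_s': 0.0, 'q': [-1.219, 0.399, 0.045, 1.538, -0.019, 1.207, -0.051], 'qd': [0.0, -0.002, 0.001, 0.002, -0.002, -0.001, 0.0], 'tau': [-0.0, -47.513, 1.364, -25.422, 0.011, 0.01, 0.0], 'tool_pos': [0.283, 0.585, 0.23], 'tool_rot': [-0.702, -3.062, 0.003], 'ft_force': [0.676, -0.782, 0.015], 'torque': [0.024, -0.021, -0.039], 'gripper_width': 1.001}
scene {'intrinsics': [[524.7246, 0.0, 285.749], [0.0, 524.7246, 207.4663], [0.0, 0.0, 1.0]], 'rvec': [0.9983, 2.5795, -0.9214], 'tvec': [0.3134, -0.2267, 1.756]}
top {'intrinsics': [[415.9972, 0.0, 282.4312], [0.0, 415.9972, 205.1694], [0.0, 0.0, 1.0]], 'rvec': [2.1743, -2.1148, 0.1536], 'tvec': [0.0504, 0.4733, 1.1504]}
{'intrinsics': array([[316.66740305,   0.        , 283.77280941],
       [  0.        , 316.66740305, 205.52972193],
       [  0.        ,   0.        ,   1.        ]]), 'hand_eye': array([[-6.78110639e-04, -9.59943235e-01, -2.80193729e-01,
         7.04285617e-02],
       [ 9.99999549e-01, -4.64715994e-04, -8.28031945e-04,
        -6.43581010e-04],
       [ 6.64653156e-04, -2.80194165e-01,  9.59943117e-01,
        -1.43686171e-01],
       [ 0.00000000e+00,  0.00000000e+00,  0.00000000e+00,
         1.00000000e+00]])}
```

View pics/scene0.png

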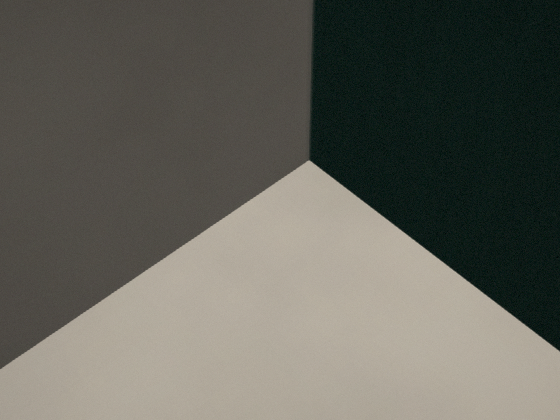

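View pics/top0.png

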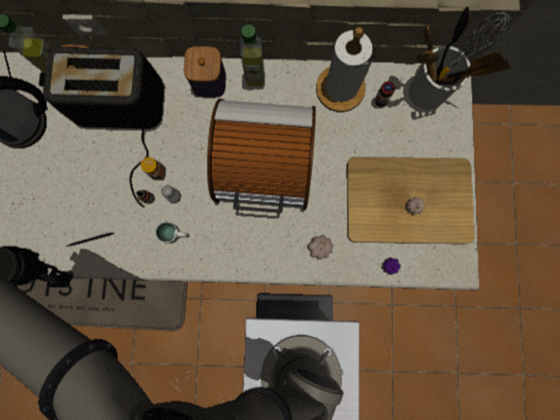

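Bulbs: pale one on the board (415,205), bigger pale one (320,247) and purple one (391,266). By the description I want (415,205). The scene camera shows only a wall. The bin is at about (262,155), its handle in front at (258,208). Next is the close crop.

```bash
cat > h.py <<'E'
import numpy as np,cv2
from station import *
from scipy.spatial.transform import Rotation as R
def cam(n,st=None):
    c=get_calibration(n);K=c["intrinsics"]
    if n!="wrist":
        r=R.from_rotvec(np.ravel(c["rvec"])).as_matrix();t=np.ravel(c["tvec"]);return K,r.T,-r.T@t
    H=c["hand_eye"];st=st or get_state();r=R.from_rotvec(st["tool_rot"]).as_matrix()
    return K,r@H[:3,:3],r@H[:3,3]+st["tool_pos"]
def pix2w(C,u,v,z):
    K,r,o=C;d=r@np.linalg.solve(K,[u,v,1.]);return o+d*(z-o[2])/d[2]
def w2pix(C,p):
    K,r,o=C;q=K@(r.T@(np.array(p)-o));return q[:2]/q[2]
def rows(p,rot=None,st=None):
    """scaled row for target TCP p (world), rotation matrix rot"""
    st=st or get_state();r=R.from_rotvec(st["tool_rot"])
    d=r.inv().apply(np.array(p)-st["tool_pos"])/.15
    w=(r.inv()*rot).as_rotvec()/np.pi if rot is not None else np.zeros(3)
    return np.round(np.r_[d,w],3).tolist()
E
python3 - <<'E'
from h import *
C=cam("top");print(C[2])
for n,u,v,z in[("garlic",415,205,.047),("big",320,247,.03),("purple",391,266,.02),("mug",168,233,.05),("jar",150,165,.1),("mill",168,193,.09),("drop",145,197,.1)]:print(n,pix2w(C,u,v,z).round(3))
im=cv2.imread("pics/top0.png")
a=cv2.resize(im[85:225,195:335],None,fx=4,fy=4,interpolation=cv2.INTER_CUBIC)
b=cv2.resize(im[170:210+30,380:450],None,fx=4,fy=4,interpolation=cv2.INTER_CUBIC)
b=cv2.copyMakeBorder(b,0,a.shape[0]-b.shape[0],0,0,cv2.BORDER_CONSTANT)
o=np.hstack([a,b])[:, :800];o=np.clip(o*1.8,0,255).astype(np.uint8);cv2.imwrite("pics/crop1.png",o);print(o.shape)
E
```

```text
[0.29996864 0.058169   1.20688628]
garlic [ 0.481 -0.31   0.047]
big [ 0.356 -0.046  0.03 ]
purple [ 0.309 -0.248  0.02 ]
mug [0.382 0.38  0.05 ]
jar [0.563 0.427 0.1  ]
mill [0.488 0.376 0.09 ]
drop [0.474 0.434 0.1  ]
(560, 800, 3)
```

View pics/crop1.png

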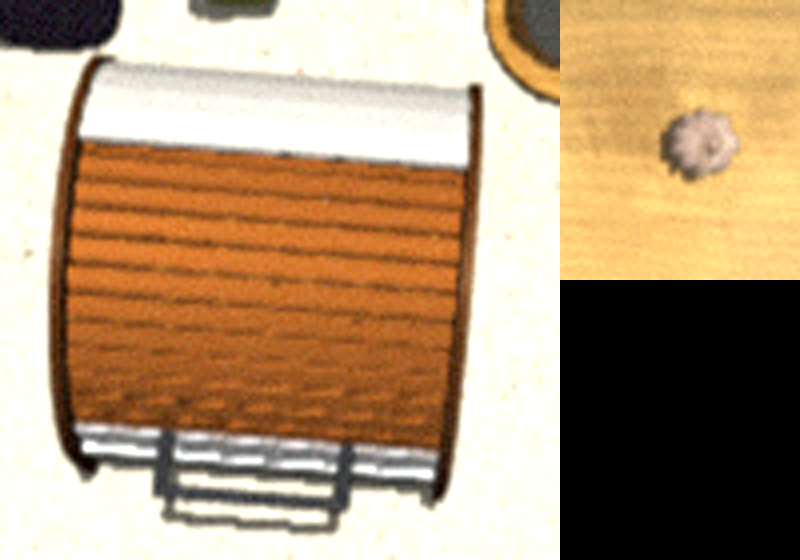

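Run:
```python
from h import *
from scipy.optimize import least_squares
C=cam("top")
px=np.array([[80,138],[467,167],[165,492],[345,505],[88,472],[437,502]])/4+[195,85]
def pts(p):
    x,y,w,a=p;q=np.array([[.046,.126,.212],[.046,-.126,.212],[-.171*np.cos(a),.06,.08+.171*np.sin(a)],[-.171*np.cos(a),-.06,.08+.171*np.sin(a)],[-.132,.13,.0],[-.132,-.13,.0]])
    return q@R.from_euler("z",w).as_matrix().T+[x,y,0]
f=lambda p:((np.array([w2pix(C,q) for q in pts(p)])-px)*np.array([1,1,1,1,.4,.4])[:,None]).ravel()
for a0 in(.15,.4):
    s=least_squares(f,[.55,.12,0,a0]);print(s.x.round(3),s.fun.round(2))
    print(pts(s.x)[2:4].mean(0).round(3))
for g in([415.3,205.6],):print(pix2w(C,*g,.047))
```

```text
[ 0.605  0.118 -0.046  0.331] [-1.94  0.06  2.23 -0.06 -0.86  0.02  0.17  0.13  0.3  -0.13  0.76 -0.55]
[0.443 0.125 0.136]
[ 0.605  0.118 -0.046  0.331] [-1.94  0.06  2.23 -0.06 -0.86  0.02  0.17  0.13  0.3  -0.13  0.76 -0.55]
[0.443 0.125 0.136]
[ 0.47899378 -0.31073045  0.047     ]
```

```bash
cat >> h.py <<'E'
W=-0.046
def down(w=W):
    y=np.array([np.cos(w),np.sin(w),0]);z=np.array([0,0,-1.]);return R.from_matrix(np.c_[np.cross(y,z),y,z])
E
python3 - <<'E'
from h import *
for p in([.36,.45,.28],[.443,.125,.30]):print(rows(p,down()))
E
```

```text
[-0.853, -0.584, -0.33, -0.0, 0.0, 0.371]
[-2.295, -2.294, -0.46, -0.0, 0.0, 0.371]
```

Request:
apply_moves([
  [[-0.85, -0.75, -0.33, 0, 0, 0.371], [-0.85, -0.75, -0.33, 0, 0, 0.371], [-0.85, -0.75, -0.33, 0, 0, 0.371], [-0.85, -0.75, -0.33, 0, 0, 0.371], [-0.85, -0.75, -0.33, 0, 0, 0.371], [-0.85, -0.75, -0.33, 0, 0, 0.371], [-0.85, -0.75, -0.33, 0, 0, 0.371], [-0.85, -0.75, -0.33, 0, 0, 0.371]],
], fingers=0.45)

```text
time_s: 1.1
tool_pos: [0.3485, 0.4276, 0.2797]
tool_rot: [2.27, 2.17, -0.004]
ft_force: [0.1, -0.2, 0.7]
gripper_width: 0.451
```

Run:
```python
from h import *
s=get_state();print(s["time_s"],s["tool_pos"],s["q"]);print(rows([.443,.125,.30],down()))
```

```text
1.1 [0.3484915  0.42760564 0.27965838] [-1.18875674  0.19379837  0.26194501  1.71163551 -0.05208236  1.24562941
 -0.95953627]
[-1.987, 0.72, -0.131, -0.0, 0.001, 0.0]
```

Request:
apply_moves([
  [[-1, 0.36, -0.1, 0, 0, 0], [-1, 0.36, -0.1, 0, 0, 0], [-1, 0.36, -0.1, 0, 0, 0], [-1, 0.36, -0.1, 0, 0, 0]],
])

```text
time_s: 1.6
tool_pos: [0.3971, 0.2722, 0.2954]
tool_rot: [2.276, 2.164, -0.003]
ft_force: [-0.8, 0.1, 0.4]
gripper_width: 0.449
```

Request:
apply_moves([
  [[-0.95, 0.3, -0.1, 0, 0, 0], [-0.95, 0.3, -0.1, 0, 0, 0], [-0.95, 0.3, -0.1, 0, 0, 0], [-0.95, 0.3, -0.1, 0, 0, 0], [-0.95, 0.3, -0.1, 0, 0, 0]],
])

```text
time_s: 2.22
tool_pos: [0.4344, 0.1297, 0.3104]
tool_rot: [2.273, 2.168, -0.003]
ft_force: [0.0, 0.3, -0.5]
gripper_width: 0.45
```

Run:
```python
from h import *
s=get_state();print(s["time_s"],s["tool_pos"]);C=cam("wrist",s)
im=read_camera("wrist")[:,:,::-1];cv2.imwrite("pics/w1raw.png",im);cv2.imwrite("pics/w1.png",np.clip(im*1.5,0,255).astype(np.uint8))
np.save("s1.npy",np.r_[s["tool_pos"],s["tool_rot"]])
print(w2pix(C,[.443,.125,.136]))
```

```text
2.225 [0.43437309 0.12972261 0.31040687]
[292.17654888 188.11056676]
```

View pics/w1.png

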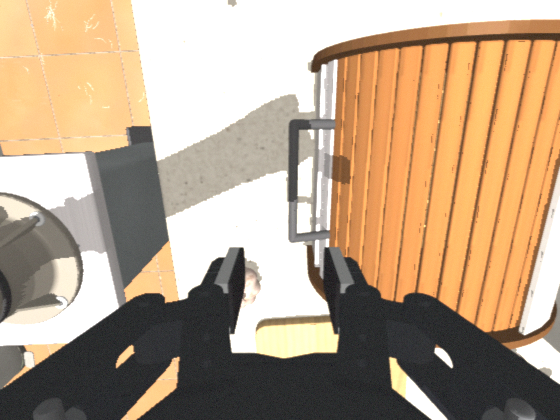

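Run:
```python
from h import *
from scipy.optimize import least_squares
C=cam("top");v=np.load("s1.npy");Wc=cam("wrist",dict(tool_pos=v[:3],tool_rot=v[3:]))
px=np.array([[80,138],[467,167],[165,492],[345,505],[88,472],[437,502]])/4+[195,85]
px=np.vstack([px,[[294,121],[294.5,240]]])
def pts(p):
    x,y,w,a=p;h=[[-.171*np.cos(a),s,.08+.171*np.sin(a)] for s in(.06,-.06)];q=np.array([[.046,.126,.212],[.046,-.126,.212],*h,[-.132,.13,.0],[-.132,-.13,.0],*h])
    return q@R.from_euler("z",w).as_matrix().T+[x,y,0]
f=lambda p:((np.array([w2pix(C if i<6 else Wc,q) for i,q in enumerate(pts(p))])-px)*np.array([1,1,1,1,.4,.4,.6,.6])[:,None]).ravel()
s=least_squares(f,[.6,.12,0,.3]);print(s.x.round(4),s.fun.round(2));h=pts(s.x)[2:4].mean(0);print(h.round(4))
np.save("bin.npy",s.x)
print(rows(h+[0,0,-.016],down(s.x[2])), rows(h+[0,0,.03],down(s.x[2])))
```

```text
[ 0.6056  0.1194 -0.0534  0.3352] [-2.39 -0.64  1.7  -0.02 -1.94 -0.64 -0.93 -0.18 -0.04 -0.39  0.39 -0.55
  0.15  2.38 -1.14 -0.27]
[0.4443 0.128  0.1362]
[-0.007, 0.069, 1.267, -0.0, 0.001, 0.002] [-0.007, 0.069, 0.961, -0.0, 0.001, 0.002]
```

Request:
apply_moves([
  [[-0.01, 0.069, 0.96, 0, 0, 0.002], [-0.01, 0.069, 0.96, 0, 0, 0.002], [-0.01, 0.069, 0.96, 0, 0, 0.002], [-0.01, 0.069, 0.96, 0, 0, 0.002]],
])

```text
time_s: 2.78
tool_pos: [0.4427, 0.1286, 0.1645]
tool_rot: [-2.276, -2.165, 0.011]
ft_force: [0.9, -0.2, 0.9]
gripper_width: 0.45
```

Run:
```python
from h import *
s=get_state();C=cam("wrist",s);x,y,w,a=np.load("bin.npy");b=R.from_euler("z",w).as_matrix()
h=b@[-.171*np.cos(a),0,.08+.171*np.sin(a)]+[x,y,0]
print(rows(h+[0,0,-.016],down(w)),w2pix(C,h),[w2pix(C,h+b@[0,k,0]) for k in(.06,-.06)])
im=read_camera("wrist")[:,:,::-1];cv2.imwrite("pics/w2.png",np.clip(im*1.5,0,255).astype(np.uint8))
```

```text
[-0.002, 0.012, 0.295, -0.002, 0.001, 0.001] [286.3671772  239.00779007] [array([286.94042662, 133.84648697]), array([285.89091589, 326.37684454])]
```

View pics/w2.png

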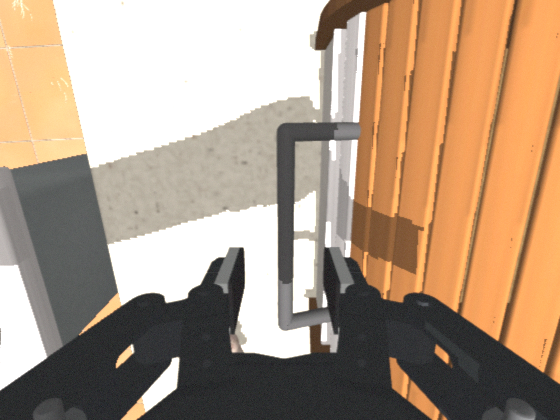

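The bar runs from (287,130) to (286,322), as predicted and centred between the fingers. I descend and close.

Request:
apply_moves([
  [[0, 0.012, 0.295, 0, 0, 0], [0, 0.012, 0.295, 0, 0, 0], [0, 0.012, 0.295, 0, 0, 0]],
])

```text
time_s: 3.2
tool_pos: [0.4469, 0.1294, 0.1235]
tool_rot: [2.275, 2.165, -0.001]
ft_force: [0.5, -0.2, 0.2]
gripper_width: 0.45
```

Request:
apply_moves([
  [[0, 0, 0, 0, 0, 0], [0, 0, 0, 0, 0, 0], [0, 0, 0, 0, 0, 0], [0, 0, 0, 0, 0, 0]],
], fingers=0)

```text
time_s: 3.7
tool_pos: [0.443, 0.1303, 0.1237]
tool_rot: [-2.272, -2.162, 0.009]
ft_force: [-9.2, 1.8, 4.4]
gripper_width: 0.084
```

```bash
cat >> h.py <<'E'
def arc(a0,a1,n):
    """rows for handle arc from current pose (handle at a0) to a1"""
    x,y,w,_=np.load("bin.npy");b=R.from_euler("z",w).as_matrix();st=get_state()
    f=lambda a:b@[-.171*np.cos(a),0,.171*np.sin(a)]
    for a in np.linspace(a0,a1,n+1)[1:]:print(round(a,3),rows(st["tool_pos"]+f(a)-f(a0),down(w),st))
E
python3 - <<'E'
from h import *
s=get_state();print(s["tool_pos"],s["ft_force"],s["gripper_width"])
arc(.335,1.82,16)
E
```

```text
[0.44302322 0.13026988 0.12371082] [-9.23086658  1.80928987  4.4417227 ] 0.08381127425095584
0.428 [-0.0, 0.039, -0.098, -0.003, 0.0, 0.001]
0.521 [-0.0, 0.086, -0.193, -0.003, 0.0, 0.001]
0.613 [-0.001, 0.142, -0.283, -0.003, 0.0, 0.001]
0.706 [-0.001, 0.206, -0.367, -0.003, 0.0, 0.001]
0.799 [-0.001, 0.278, -0.444, -0.003, 0.0, 0.001]
0.892 [-0.002, 0.357, -0.515, -0.003, 0.0, 0.001]
0.985 [-0.002, 0.441, -0.578, -0.003, 0.0, 0.001]
1.078 [-0.003, 0.532, -0.634, -0.003, 0.0, 0.001]
1.17 [-0.003, 0.627, -0.68, -0.003, 0.0, 0.001]
1.263 [-0.003, 0.726, -0.717, -0.003, 0.0, 0.001]
1.356 [-0.004, 0.828, -0.746, -0.003, 0.0, 0.001]
1.449 [-0.004, 0.932, -0.764, -0.003, 0.0, 0.001]
1.542 [-0.005, 1.037, -0.773, -0.003, 0.0, 0.001]
1.634 [-0.005, 1.143, -0.772, -0.003, 0.0, 0.001]
1.727 [-0.006, 1.248, -0.761, -0.003, 0.0, 0.001]
1.82 [-0.006, 1.352, -0.741, -0.003, 0.0, 0.001]
```

Request:
apply_moves([
  [[0, 0.039, -0.098, 0, 0, 0], [0, 0.086, -0.193, 0, 0, 0], [0, 0.142, -0.283, 0, 0, 0], [0, 0.206, -0.367, 0, 0, 0], [0, 0.278, -0.444, 0, 0, 0], [0, 0.357, -0.515, 0, 0, 0]],
])

```text
time_s: 4.45
tool_pos: [0.4904, 0.1278, 0.2011]
tool_rot: [-2.262, -2.154, 0.029]
ft_force: [-18.3, -0.1, 12.9]
gripper_width: 0.083
```

Run:
```python
from h import *
s=get_state();print(s["tool_pos"],s["ft_force"],s["gripper_width"])
x,y,w,_=np.load("bin.npy");p=s["tool_pos"];q=R.from_euler("z",-w).apply(p-[x,y,0]);print(q, np.arctan2(q[2]+.0125-.08,-q[0]),np.hypot(q[2]+.0125-.08,q[0]))
arc(.88,1.83,10)
im=read_camera("wrist")[:,:,::-1];cv2.imwrite("pics/w3.png",np.clip(im*1.5,0,255).astype(np.uint8))
```

```text
[0.49038992 0.12780265 0.20109821] [-18.33024026  -0.12281651  12.89462705] 0.08322488640455883
[-0.11549643  0.00224268  0.20109821] 0.8579409666411353 0.17660098180048187
0.975 [-0.0, 0.085, -0.067, -0.008, 0.0, 0.001]
1.07 [-0.001, 0.176, -0.126, -0.008, 0.0, 0.001]
1.165 [-0.001, 0.272, -0.176, -0.008, 0.0, 0.001]
1.26 [-0.002, 0.372, -0.216, -0.008, 0.0, 0.001]
1.355 [-0.002, 0.476, -0.247, -0.008, 0.0, 0.001]
1.45 [-0.003, 0.582, -0.268, -0.008, 0.0, 0.001]
1.545 [-0.003, 0.69, -0.279, -0.008, 0.0, 0.001]
1.64 [-0.004, 0.798, -0.279, -0.008, 0.0, 0.001]
1.735 [-0.004, 0.906, -0.269, -0.008, 0.0, 0.001]
1.83 [-0.005, 1.013, -0.249, -0.008, 0.0, 0.001]
```

View pics/w3.png

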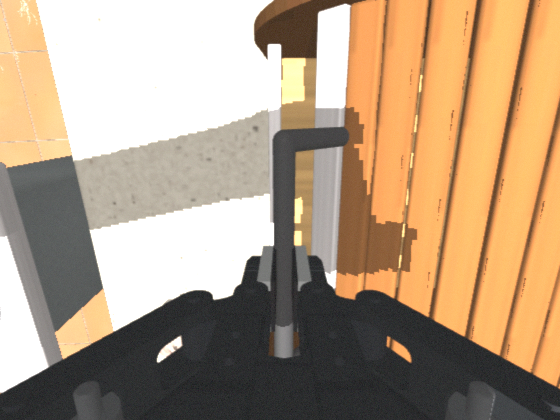

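The bar is held between the pads at (285,270), and the cover is rolling and following the bar. I carry on in short arcs.

Request:
apply_moves([
  [[0, 0.085, -0.065, 0, 0, 0], [0, 0.176, -0.126, 0, 0, 0], [0, 0.272, -0.176, 0, 0, 0], [0, 0.372, -0.216, 0, 0, 0], [0, 0.476, -0.247, 0, 0, 0]],
])

```text
time_s: 5.12
tool_pos: [0.5646, 0.1242, 0.2422]
tool_rot: [-2.263, -2.153, 0.024]
ft_force: [-8.0, -0.0, 11.7]
gripper_width: 0.083
```

```bash
cat >> h.py <<'E'
def where():
    s=get_state();x,y,w,_=np.load("bin.npy");q=R.from_euler("z",-w).apply(s["tool_pos"]-[x,y,0]);z=q[2]+.0125-.08
    print(q.round(4),"a",np.arctan2(z,-q[0]).round(3),"r",np.hypot(z,q[0]).round(4),"f",s["ft_force"].round(1),s["gripper_width"].round(3),s["time_s"],"tilt",rows(s["tool_pos"],down(w),s)[3:]);return np.arctan2(z,-q[0])
E
python3 - <<'E'
from h import *
a=where();arc(a,1.83,6)
E
```

```text
Traceback (most recent call last):
  File "h.py", line 30, in where
    print(q.round(4),"a",np.arctan2(z,-q[0]).round(3),"r",np.hypot(z,q[0]).round(4),"f",s["ft_force"].round(1),s["gripper_width"].round(3),s["time_s"],"tilt",rows(s["tool_pos"],down(w),s)[3:]);return np.arctan2(z,-q[0])
                                                                                                               ^^^^^^^^^^^^^^^^^^^^^^^^
AttributeError: 'float' object has no attribute 'round'
```

```bash
sed -i 's/s\["gripper_width"\].round(3)/round(s["gripper_width"],3)/' h.py
python3 - <<'E'
from h import *
a=where();arc(a,1.86,7)
E
```

```text
[-0.0412  0.0026  0.2422] a 1.339 r 0.1794 f [-8.  -0.  11.7] 0.083 5.125 tilt [-0.008, -0.0, 0.001]
1.414 [-0.0, 0.083, -0.018, -0.008, -0.0, 0.001]
1.488 [-0.001, 0.167, -0.03, -0.008, -0.0, 0.001]
1.562 [-0.001, 0.251, -0.036, -0.008, -0.0, 0.001]
1.637 [-0.001, 0.336, -0.036, -0.008, -0.0, 0.001]
1.711 [-0.002, 0.421, -0.029, -0.008, -0.0, 0.001]
1.786 [-0.002, 0.504, -0.016, -0.008, -0.0, 0.001]
1.86 [-0.002, 0.587, 0.003, -0.008, -0.0, 0.001]
```

Request:
apply_moves([
  [[0, 0.083, -0.018, 0, 0, 0], [0, 0.167, -0.03, 0, 0, 0], [0, 0.251, -0.036, 0, 0, 0], [0, 0.336, -0.036, 0, 0, 0], [0, 0.42, -0.03, 0, 0, 0], [0, 0.504, -0.018, 0, 0, 0], [0, 0.57, 0, 0, 0, 0], [0, 0.57, 0, 0, 0, 0]],
])

```text
time_s: 6.12
tool_pos: [0.6454, 0.1208, 0.2452]
tool_rot: [-2.253, -2.148, 0.034]
ft_force: [-22.9, 0.5, 26.2]
gripper_width: 0.077
```

```bash
sed -i 's/+.0125-.08/+.004-.08/' h.py
python3 - <<'E'
from h import *
a=where();arc(a,1.86,2)
E
```

```text
[0.0396 0.0035 0.2452] a 1.801 r 0.1737 f [-22.9   0.5  26.2] 0.077 6.125 tilt [-0.011, -0.001, 0.002]
1.83 [-0.0, 0.033, 0.007, -0.011, -0.001, 0.002]
1.86 [-0.0, 0.066, 0.015, -0.011, -0.001, 0.002]
```

At the end stop (a = 1.80, 23 N pushing back). I release and lift, then head for the bulb.

Request:
apply_moves([
  [[0, 0, 0, 0, 0, 0], [0, 0, 0, 0, 0, 0], [0, 0, 0, 0, 0, 0]],
], fingers=0.45)

```text
time_s: 6.5
tool_pos: [0.6462, 0.1207, 0.2448]
tool_rot: [-2.254, -2.148, 0.033]
ft_force: [-0.9, 0.5, 0.3]
gripper_width: 0.448
```

Request:
apply_moves([
  [[0, 0, -0.5, 0, 0, 0], [0, 0, -0.5, 0, 0, 0], [0, 0, -0.5, 0, 0, 0], [0, 0, -0.5, 0, 0, 0]],
])

```text
time_s: 7.0
tool_pos: [0.6481, 0.1204, 0.3179]
tool_rot: [-2.253, -2.147, 0.036]
ft_force: [0.2, -0.0, -0.7]
gripper_width: 0.45
```

Run:
```python
from h import *
where();im=read_camera("top")[:,:,::-1];cv2.imwrite("pics/t2.png",cv2.resize(np.clip(im*1.8,0,255).astype(np.uint8)[60:240,180:460],None,fx=2.5,fy=2.5))
print(rows([.479,-.311,.25],down(0)))
```

```text
[0.0424 0.0033 0.3179] a 1.744 r 0.2456 f [ 0.2 -0.  -0.7] 0.45 7.0 tilt [-0.012, -0.001, 0.002]
[-2.928, -0.97, 0.48, -0.012, -0.001, -0.015]
```

View pics/t2.png

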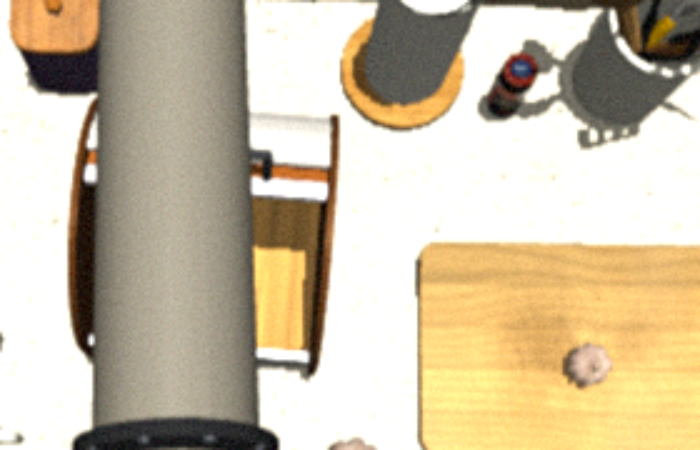

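The cover is rolled right back under the hood (handle at crop 262,165), the mouth is open, and the bulb on the board is at crop (587,366).

Request:
apply_moves([
  [[-1, -0.34, 0.1, -0.012, 0, -0.015], [-1, -0.34, 0.1, -0.012, 0, -0.015], [-1, -0.34, 0.1, -0.012, 0, -0.015]],
], fingers=1)

```text
time_s: 7.42
tool_pos: [0.587, -0.0309, 0.303]
tool_rot: [-2.224, -2.213, -0.001]
ft_force: [0.9, 1.2, 0.4]
gripper_width: 1.001
```

Request:
apply_moves([
  [[-1, -0.34, 0.15, 0, 0, 0], [-1, -0.34, 0.15, 0, 0, 0], [-1, -0.34, 0.15, 0, 0, 0]],
])

```text
time_s: 7.8
tool_pos: [0.5326, -0.1837, 0.2787]
tool_rot: [-2.227, -2.208, 0.002]
ft_force: [0.6, 0.0, -0.0]
gripper_width: 0.998
```

Request:
apply_moves([
  [[-1, -0.34, 0.2, 0, 0, 0], [-1, -0.34, 0.2, 0, 0, 0], [-1, -0.34, 0.2, 0, 0, 0], [-1, -0.34, 0.2, 0, 0, 0]],
])

```text
time_s: 8.3
tool_pos: [0.4765, -0.3365, 0.247]
tool_rot: [-2.234, -2.198, 0.007]
ft_force: [-0.3, 0.3, 0.7]
gripper_width: 0.999
```

Run:
```python
from h import *
s=get_state();C=cam("wrist",s);print(s["tool_pos"],s["time_s"])
im=read_camera("wrist")[:,:,::-1];cv2.imwrite("pics/w4.png",np.clip(im*1.3,0,255).astype(np.uint8))
print(w2pix(C,[.479,-.311,.047]));print(rows([.479,-.311,.11],down(0)))
```

```text
[ 0.47652087 -0.33651651  0.24697504] 8.3
[286.93237544 156.37807293]
[0.151, 0.008, 0.915, -0.002, -0.001, -0.004]
```

View pics/w4.png

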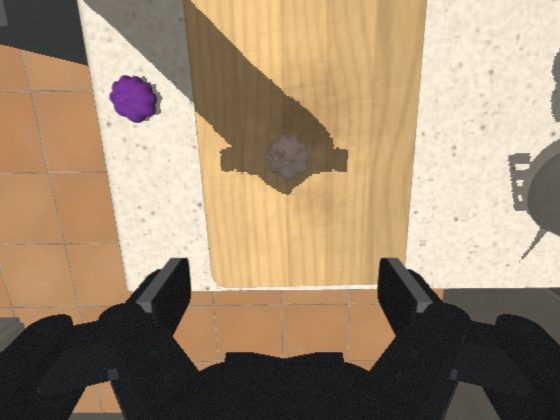

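The bulb is at (289,155), against (287,156) predicted; the purple one is well away at (133,98). I descend on it.

Request:
apply_moves([
  [[0.155, 0.022, 0.9, 0, 0, -0.004], [0.155, 0.022, 0.9, 0, 0, -0.004], [0.155, 0.022, 0.9, 0, 0, -0.004], [0.155, 0.022, 0.9, 0, 0, -0.004], [0.155, 0.022, 0.9, 0, 0, -0.004]],
])

```text
time_s: 8.98
tool_pos: [0.4829, -0.3119, 0.1149]
tool_rot: [-2.219, -2.22, 0.002]
ft_force: [-0.2, -0.1, 0.4]
gripper_width: 0.998
```

Run:
```python
from h import *
print(rows([.481,-.311,.031],down(0)))
```

```text
[0.005, -0.011, 0.559, -0.001, -0.0, 0.0]
```

Request:
apply_moves([
  [[0.005, -0.011, 0.3, 0, 0, 0], [0.005, -0.011, 0.45, 0, 0, 0], [0.005, -0.011, 0.56, 0, 0, 0], [0.005, -0.011, 0.56, 0, 0, 0], [0.005, -0.011, 0.56, 0, 0, 0]],
])

```text
time_s: 9.6
tool_pos: [0.482, -0.3119, 0.0322]
tool_rot: [-2.221, -2.221, 0.001]
ft_force: [0.0, 0.0, -0.1]
gripper_width: 0.998
```

Request:
apply_moves([
  [[0, 0, 0, 0, 0, 0], [0, 0, 0, 0, 0, 0], [0, 0, 0, 0, 0, 0], [0, 0, 0, 0, 0, 0]],
], fingers=0)

```text
time_s: 10.1
tool_pos: [0.4824, -0.3122, 0.0336]
tool_rot: [2.221, 2.221, 0.0]
ft_force: [-2.2, 1.2, 7.0]
gripper_width: 0.518
```

Request:
apply_moves([
  [[0, 0, -0.3, 0, 0, 0], [0, 0, -0.7, 0, 0, 0], [0, 0, -1, 0, 0, 0], [0, 0, -1, 0, 0, 0], [0, 0, -1, 0, 0, 0]],
])

```text
time_s: 10.72
tool_pos: [0.4819, -0.3116, 0.183]
tool_rot: [-2.221, -2.221, -0.001]
ft_force: [0.5, 0.1, -0.7]
gripper_width: 0.516
```

Request:
apply_moves([
  [[0.8, 0.3, -1, 0, 0, 0], [0.8, 0.3, -1, 0, 0, 0], [0.8, 0.3, -1, 0, 0, 0], [0.8, 0.3, -1, 0, 0, 0], [0.8, 0.3, -1, 0, 0, 0]],
])

```text
time_s: 11.35
tool_pos: [0.5263, -0.1915, 0.3315]
tool_rot: [-2.219, -2.221, 0.002]
ft_force: [-0.2, -0.1, -1.1]
gripper_width: 0.516
```

Run:
```python
from h import *
x,y,w,_=np.load("bin.npy");P=R.from_euler("z",w).apply([-.06,0,0])+[x,y,0];print(P)
im=read_camera("wrist")[:,:,::-1];cv2.imwrite("pics/w5.png",np.clip(im*1.3,0,255).astype(np.uint8)[150:420])
print(rows(P+[0,0,.28],down(w)))
```

```text
[0.54568739 0.12259945 0.        ]
[2.1, 0.134, 0.34, -0.001, -0.0, 0.017]
```

View pics/w5.png

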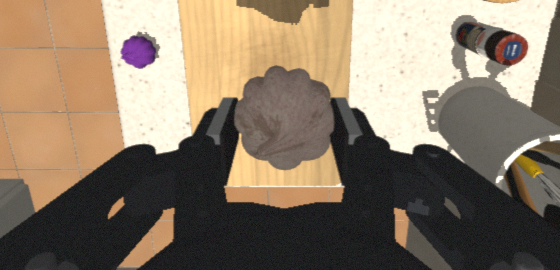

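The bulb is held between the pads at (285,115 in the crop), opening 0.52. Next I carry it over the bin.

Request:
apply_moves([
  [[0.95, 0.06, 0.05, 0, 0, 0.017], [0.95, 0.06, 0.05, 0, 0, 0.017], [0.95, 0.06, 0.05, 0, 0, 0.017], [0.95, 0.06, 0.05, 0, 0, 0.017]],
])

```text
time_s: 11.9
tool_pos: [0.5337, -0.0502, 0.3217]
tool_rot: [-2.277, -2.157, 0.009]
ft_force: [-0.1, -0.1, 0.6]
gripper_width: 0.517
```

Request:
apply_moves([
  [[0.95, 0.06, 0.1, 0, 0, 0], [0.95, 0.06, 0.1, 0, 0, 0], [0.95, 0.06, 0.1, 0, 0, 0], [0.95, 0.06, 0.1, 0, 0, 0]],
])

```text
time_s: 12.4
tool_pos: [0.5504, 0.0897, 0.3058]
tool_rot: [-2.279, -2.156, 0.013]
ft_force: [-1.0, -0.6, 0.4]
gripper_width: 0.517
```

Run:
```python
from h import *
x,y,w,_=np.load("bin.npy");P=R.from_euler("z",w).apply([-.06,0,0])+[x,y,0]
print(get_state()["tool_pos"],rows(P+[0,0,.17],down(w)))
```

```text
[0.55035134 0.08967688 0.30580039] [0.22, -0.035, 0.905, -0.003, 0.001, -0.001]
```

Request:
apply_moves([
  [[0.22, -0.035, 0.1, 0, 0, 0], [0.22, -0.035, 0.4, 0, 0, 0], [0.22, -0.035, 0.7, 0, 0, 0], [0.22, -0.035, 0.9, 0, 0, 0], [0.22, -0.035, 0.9, 0, 0, 0], [0.22, -0.035, 0.9, 0, 0, 0]],
])

```text
time_s: 13.15
tool_pos: [0.5472, 0.1203, 0.1724]
tool_rot: [-2.284, -2.154, 0.01]
ft_force: [0.4, -0.1, -0.3]
gripper_width: 0.519
```

Run:
```python
from h import *
x,y,w,_=np.load("bin.npy");P=R.from_euler("z",w).apply([-.06,0,0])+[x,y,0]
print(get_state()["tool_pos"],rows(P+[0,0,.034],down(w)),rows(P+[0,0,.0256],down(w)))
```

```text
[0.54719445 0.12026602 0.17239861] [0.018, -0.005, 0.923, -0.002, 0.001, -0.002] [0.018, -0.005, 0.979, -0.002, 0.001, -0.002]
```

Request:
apply_moves([
  [[0.018, -0.005, 0.25, 0, 0, 0], [0.018, -0.005, 0.5, 0, 0, 0], [0.018, -0.005, 0.7, 0, 0, 0], [0.018, -0.005, 0.82, 0, 0, 0], [0.018, -0.005, 0.9, 0, 0, 0], [0.018, -0.005, 0.91, 0, 0, 0], [0.018, -0.005, 0.91, 0, 0, 0], [0.018, -0.005, 0.91, 0, 0, 0]],
])

```text
time_s: 14.15
tool_pos: [0.5465, 0.1228, 0.0368]
tool_rot: [-2.285, -2.154, 0.008]
ft_force: [1.0, -0.3, -0.7]
gripper_width: 0.515
```

Request:
apply_moves([
  [[0, 0, 0.02, 0, 0, 0], [0, 0, 0.03, 0, 0, 0], [0, 0, 0.03, 0, 0, 0]],
])

```text
time_s: 14.52
tool_pos: [0.5463, 0.1228, 0.0321]
tool_rot: [-2.285, -2.154, 0.008]
ft_force: [1.1, 0.2, -0.4]
gripper_width: 0.515
```

Request:
apply_moves([
  [[0, 0, 0.015, 0, 0, 0], [0, 0, 0.025, 0, 0, 0], [0, 0, 0.025, 0, 0, 0]],
])

```text
time_s: 14.9
tool_pos: [0.5461, 0.1228, 0.0281]
tool_rot: [-2.285, -2.154, 0.009]
ft_force: [-0.3, -0.2, 0.2]
gripper_width: 0.514
```

Request:
apply_moves([
  [[0, 0, 0.008, 0, 0, 0], [0, 0, 0.015, 0, 0, 0], [0, 0, 0.015, 0, 0, 0]],
])

```text
time_s: 15.28
tool_pos: [0.5461, 0.1227, 0.0261]
tool_rot: [-2.285, -2.154, 0.009]
ft_force: [-0.5, -1.5, 1.2]
gripper_width: 0.516
```

Request:
apply_moves([
  [[0, 0, 0.008, 0, 0, 0], [0, 0, 0.012, 0, 0, 0], [0, 0, 0.012, 0, 0, 0]],
])

```text
time_s: 15.65
tool_pos: [0.5462, 0.1227, 0.0259]
tool_rot: [-2.284, -2.153, 0.008]
ft_force: [-5.1, -0.3, 13.4]
gripper_width: 0.517
```

Floor contact (13 N, TCP 26 mm as expected). I ease off and open gently.

Request:
apply_moves([
  [[0, 0, 0, 0, 0, 0], [0, 0, 0, 0, 0, 0], [0, 0, 0, 0, 0, 0]],
], fingers=0.68)

```text
time_s: 16.02
tool_pos: [0.546, 0.1227, 0.0256]
tool_rot: [-2.284, -2.153, 0.009]
ft_force: [0.0, -0.3, 1.4]
gripper_width: 0.68
```

Request:
apply_moves([
  [[0, 0, -0.2, 0, 0, 0], [0, 0, -0.5, 0, 0, 0], [0, 0, -0.8, 0, 0, 0], [0, 0, -1, 0, 0, 0], [0, 0, -1, 0, 0, 0], [0, 0, -1, 0, 0, 0]],
])

```text
time_s: 16.77
tool_pos: [0.5461, 0.1229, 0.1745]
tool_rot: [-2.283, -2.152, 0.011]
ft_force: [0.1, 0.0, -0.8]
gripper_width: 0.681
```

Request:
apply_moves([
  [[0, 0, -1, 0, 0, 0], [0, 0, -1, 0, 0, 0], [0, 0, -1, 0, 0, 0], [0, 0, -1, 0, 0, 0]],
], fingers=0.45)

```text
time_s: 17.27
tool_pos: [0.5479, 0.1234, 0.3249]
tool_rot: [-2.283, -2.153, 0.009]
ft_force: [0.0, -0.1, -1.2]
gripper_width: 0.451
```

Run:
```python
from h import *
s=get_state();C=cam("wrist",s);x,y,w,_=np.load("bin.npy");b=R.from_euler("z",w).as_matrix();h=b@[.039,0,.247]+[x,y,0]
print(s["tool_pos"],w2pix(C,h),[w2pix(C,h+b@[0,k,0]) for k in(.06,-.06)])
im=read_camera("wrist")[:,:,::-1];cv2.imwrite("pics/w6.png",np.clip(im*1.5,0,255).astype(np.uint8))
print(rows(h+[0,0,.045],down(w)),rows(h+[0,0,-.012],down(w)))
```

```text
[0.5478934  0.1233819  0.32493162] [416.27939481 213.112115  ] [array([426.17376563, 128.9164306 ]), array([407.73082974, 285.8557284 ])]
[-0.001, 0.654, 0.202, -0.003, 0.001, -0.002] [0.0, 0.658, 0.582, -0.003, 0.001, -0.002]
```

View pics/w6.png

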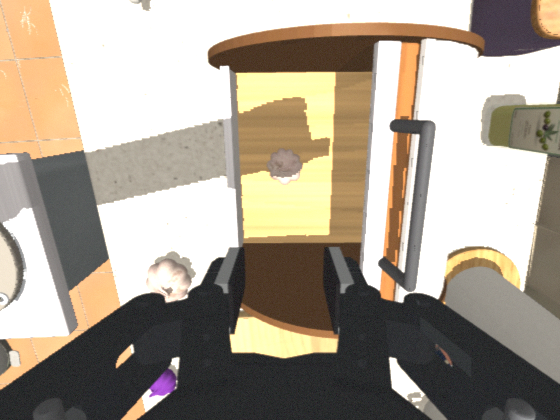

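The bulb stands in the bin at (285,165). The handle runs from (427,127) to (410,287), as predicted. Next I grip it.

Request:
apply_moves([
  [[0, 0.655, 0.1, 0, 0, 0], [0, 0.655, 0.2, 0, 0, 0], [0, 0.655, 0.2, 0, 0, 0], [0, 0.655, 0.4, 0, 0, 0], [0, 0.655, 0.58, 0, 0, 0], [0, 0.655, 0.58, 0, 0, 0], [0, 0.655, 0.58, 0, 0, 0]],
])

```text
time_s: 18.2
tool_pos: [0.644, 0.1174, 0.2359]
tool_rot: [-2.282, -2.152, 0.013]
ft_force: [0.4, 0.1, 0.5]
gripper_width: 0.454
```

Request:
apply_moves([
  [[0, 0, 0, 0, 0, 0], [0, 0, 0, 0, 0, 0], [0, 0, 0, 0, 0, 0], [0, 0, 0, 0, 0, 0]],
], fingers=0)

```text
time_s: 18.7
tool_pos: [0.6448, 0.1174, 0.2375]
tool_rot: [-2.283, -2.153, 0.01]
ft_force: [0.3, 0.2, 5.6]
gripper_width: 0.087
```

```bash
sed -i 's/+.004-.08/+.012-.08/' h.py
python3 - <<'E'
from h import *
a=where();arc(1.8,1.1,8)
E
```

```text
[3.920e-02 1.000e-04 2.375e-01] a 1.798 r 0.1739 f [0.3 0.2 5.6] 0.087 18.7 tilt [-0.002, 0.001, -0.002]
1.713 [-0.001, -0.098, -0.018, -0.002, 0.001, -0.002]
1.625 [-0.001, -0.197, -0.027, -0.002, 0.001, -0.002]
1.538 [-0.002, -0.297, -0.027, -0.002, 0.001, -0.002]
1.45 [-0.002, -0.397, -0.019, -0.002, 0.001, -0.002]
1.362 [-0.003, -0.495, -0.002, -0.002, 0.001, -0.002]
1.275 [-0.003, -0.591, 0.024, -0.002, 0.001, -0.002]
1.188 [-0.003, -0.685, 0.058, -0.002, 0.001, -0.002]
1.1 [-0.004, -0.775, 0.1, -0.002, 0.001, -0.002]
```

Request:
apply_moves([
  [[0, -0.098, -0.018, 0, 0, 0], [0, -0.197, -0.027, 0, 0, 0], [0, -0.297, -0.027, 0, 0, 0], [0, -0.397, -0.019, 0, 0, 0], [0, -0.495, -0.002, 0, 0, 0], [0, -0.591, 0.024, 0, 0, 0]],
])

```text
time_s: 19.45
tool_pos: [0.5565, 0.122, 0.2365]
tool_rot: [-2.285, -2.154, 0.005]
ft_force: [2.8, -2.0, 8.8]
gripper_width: 0.091
```

Run:
```python
from h import *
a=where();arc(a,.5,8)
```

```text
[-0.0492 -0.      0.2365] a 1.287 r 0.1755 f [ 2.8 -2.   8.8] 0.091 19.45 tilt [-0.001, 0.0, -0.002]
1.188 [-0.001, -0.106, 0.037, -0.001, 0.0, -0.002]
1.09 [-0.001, -0.207, 0.084, -0.001, 0.0, -0.002]
0.992 [-0.001, -0.304, 0.141, -0.001, 0.0, -0.002]
0.893 [-0.002, -0.394, 0.207, -0.001, 0.0, -0.002]
0.795 [-0.002, -0.478, 0.282, -0.001, 0.0, -0.002]
0.697 [-0.003, -0.554, 0.365, -0.001, 0.0, -0.002]
0.598 [-0.003, -0.621, 0.454, -0.001, 0.0, -0.002]
0.5 [-0.003, -0.679, 0.55, -0.001, 0.0, -0.002]
```

Request:
apply_moves([
  [[0, -0.106, 0.035, 0, 0, 0], [0, -0.207, 0.08, 0, 0, 0], [0, -0.304, 0.137, 0, 0, 0], [0, -0.394, 0.203, 0, 0, 0], [0, -0.478, 0.278, 0, 0, 0]],
])

```text
time_s: 20.08
tool_pos: [0.484, 0.1257, 0.1951]
tool_rot: [-2.285, -2.155, 0.005]
ft_force: [5.7, -1.0, -0.7]
gripper_width: 0.084
```

Run:
```python
from h import *
a=where();arc(a,.12,8)
```

```text
[-0.1218 -0.0002  0.1951] a 0.807 r 0.176 f [ 5.7 -1.  -0.7] 0.084 20.075 tilt [-0.001, 0.001, -0.002]
0.721 [-0.0, -0.067, 0.071, -0.001, 0.001, -0.002]
0.635 [-0.0, -0.129, 0.147, -0.001, 0.001, -0.002]
0.549 [-0.001, -0.183, 0.229, -0.001, 0.001, -0.002]
0.463 [-0.001, -0.23, 0.314, -0.001, 0.001, -0.002]
0.378 [-0.001, -0.27, 0.404, -0.001, 0.001, -0.002]
0.292 [-0.001, -0.302, 0.496, -0.001, 0.001, -0.002]
0.206 [-0.001, -0.326, 0.591, -0.001, 0.001, -0.002]
0.12 [-0.001, -0.341, 0.688, -0.001, 0.001, -0.002]
```

Request:
apply_moves([
  [[0, -0.067, 0.071, 0, 0, 0], [0, -0.129, 0.147, 0, 0, 0], [0, -0.183, 0.229, 0, 0, 0], [0, -0.23, 0.314, 0, 0, 0], [0, -0.27, 0.404, 0, 0, 0], [0, -0.302, 0.496, 0, 0, 0], [0, -0.302, 0.496, 0, 0, 0]],
])

```text
time_s: 20.95
tool_pos: [0.4405, 0.128, 0.1206]
tool_rot: [2.283, 2.153, 0.002]
ft_force: [10.3, -1.1, -5.6]
gripper_width: 0.08
```

Run:
```python
from h import *
a=where();arc(a,.11,5)
```

```text
[-0.1653 -0.0002  0.1206] a 0.308 r 0.1735 f [10.3 -1.1 -5.6] 0.08 20.95 tilt [0.001, 0.0, -0.002]
0.268 [-0.0, -0.013, 0.043, 0.001, 0.0, -0.002]
0.229 [-0.0, -0.024, 0.087, 0.001, 0.0, -0.002]
0.189 [0.0, -0.034, 0.131, 0.001, 0.0, -0.002]
0.15 [0.0, -0.042, 0.176, 0.001, 0.0, -0.002]
0.11 [0.0, -0.048, 0.22, 0.001, 0.0, -0.002]
```

Request:
apply_moves([
  [[0, -0.013, 0.043, 0, 0, 0], [0, -0.024, 0.087, 0, 0, 0], [0, -0.03, 0.131, 0, 0, 0], [0, -0.035, 0.176, 0, 0, 0], [0, -0.035, 0.21, 0, 0, 0], [0, -0.035, 0.23, 0, 0, 0], [0, -0.035, 0.23, 0, 0, 0]],
])

```text
time_s: 21.82
tool_pos: [0.437, 0.129, 0.092]
tool_rot: [2.284, 2.156, 0.007]
ft_force: [-9.7, -5.9, 56.9]
gripper_width: 0.085
```

Run:
```python
from h import *
a=where()
```

```text
[-0.1688  0.0006  0.092 ] a 0.141 r 0.1705 f [-9.7 -5.9 56.9] 0.085 21.825 tilt [0.001, -0.001, -0.001]
```

Shut against the stop (a = 0.141, which is cover ≈ 0). I release and lift clear.

Request:
apply_moves([
  [[0, 0, 0, 0, 0, 0], [0, 0, 0, 0, 0, 0], [0, 0, 0, 0, 0, 0]],
], fingers=0.42)

```text
time_s: 22.2
tool_pos: [0.4349, 0.1287, 0.0909]
tool_rot: [-2.283, -2.156, -0.002]
ft_force: [0.7, 0.1, 0.4]
gripper_width: 0.421
```

Request:
apply_moves([
  [[0, 0, -0.15, 0, 0, 0], [0, 0, -0.4, 0, 0, 0], [0, 0, -0.8, 0, 0, 0], [0, 0, -1, 0, 0, 0], [0, 0, -1, 0, 0, 0]],
])

```text
time_s: 22.82
tool_pos: [0.4355, 0.129, 0.2422]
tool_rot: [-2.283, -2.156, -0.006]
ft_force: [0.0, -0.1, -0.8]
gripper_width: 0.419
```

Request:
apply_moves([
  [[-1, 0, -0.6, 0, 0, 0], [-1, 0, -0.6, 0, 0, 0], [-1, 0, -0.6, 0, 0, 0], [-1, 0, -0.6, 0, 0, 0]],
])

```text
time_s: 23.32
tool_pos: [0.4266, -0.0244, 0.3317]
tool_rot: [-2.29, -2.149, -0.007]
ft_force: [-0.4, 0.5, 0.3]
gripper_width: 0.417
```

Request:
apply_moves([
  [[-1, 0, 0, 0, 0, 0], [-1, 0, 0, 0, 0, 0], [-1, 0, 0, 0, 0, 0], [-1, 0, 0, 0, 0, 0], [-1, 0, 0, 0, 0, 0]],
])

```text
time_s: 23.95
tool_pos: [0.4169, -0.1718, 0.3296]
tool_rot: [-2.285, -2.15, -0.004]
ft_force: [0.1, 0.7, -0.2]
gripper_width: 0.421
```

Run:
```python
from h import *
C=cam("top");x,y,w,_=np.load("bin.npy");b=R.from_euler("z",w).as_matrix()
for a in(.14,.18):print(a,[w2pix(C,b@[-.171*np.cos(a),k,.08+.171*np.sin(a)]+[x,y,0]).round(1) for k in(.06,-.06)])
im=read_camera("top")[:,:,::-1];cv2.imwrite("pics/t3.png",cv2.resize(np.clip(im*1.8,0,255).astype(np.uint8)[85:285,120:400],None,fx=2.8,fy=2.8))
```

```text
0.14 [array([235.4, 212. ]), array([280.1, 215.6])]
0.18 [array([235.2, 211.2]), array([280.2, 214.9])]
```

View pics/t3.png

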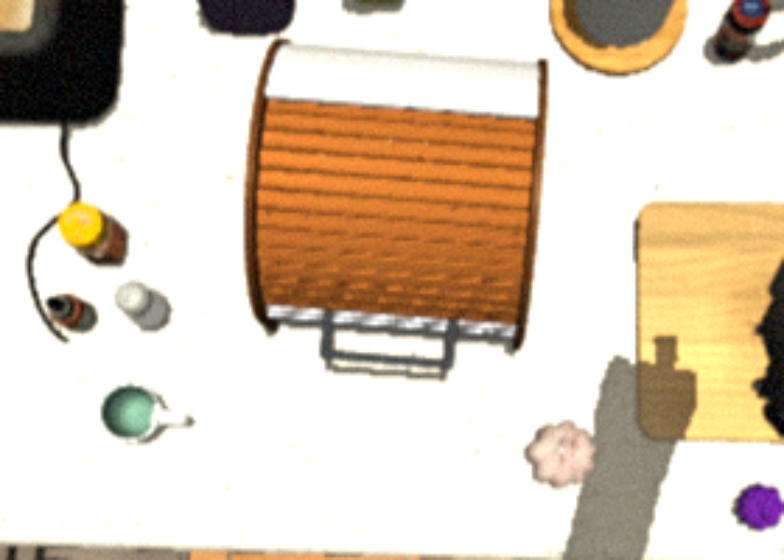

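The cover is shut: the handle ends at pixels (236,213) and (280,216) match the closed prediction. The mug, jar, mill, dropper and the other bulbs stand where they were.

```bash
python3 -c "from station import *;print(job_done())"
```

```text
the job is handed in; nothing more can be done
None
```

I rolled the cover back to its end stop and set the smaller pale bulb from the chopping board down on the bin floor. I released it only after feeling the floor (13 N at the wrist). Then I rolled the cover shut against its stop and handed the job in at about 24 s, with the gripper clear of everything.

**Last checks:**
- **Bulb:** the wrist picture taken before closing shows it standing on the bin floor. It can't be seen now that the cover is shut.
- **Cover:** the handle angle at the closed stop read 0.141, where fully shut is 0.14. The final top picture shows the handle within about 1 pixel of the shut position.
- **Other things:** in that picture the mug, jar, mill, dropper bottle and the other two bulbs are upright and look unmoved.

**What disagreed:**
- My first estimate of the handle height was about 8 mm too high, so the opening grip was near the fingertips. It held, and I gripped deeper for closing.
- I pressed the cover against its shut stop with 57 N at the wrist. That is under the 120 N limit, and I pushed with the finger pads on the bar, not with the arm or gripper body.
- The scene camera showed only a wall, so I used the top and wrist cameras.

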